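# Close the bread-roll warmer and set it to keep warm

## Robot

A 6-joint arm with a two-finger parallel gripper is mounted at the origin on the work surface. World frame = base frame: x ahead of the robot, y to its left, z up, the work surface at z = 0. Lengths are in m, angles in rad, forces in N, time in s.
With the tool pointing down it reaches from about 0.325 to 1 m from the base axis. Payload 5.1 kg.
Tool frame: the origin (TCP) lies on the mounting face of the last link; the fingertips stand 173 mm ahead of it and the grasp point (between the pads) lies 155 mm ahead of it; z points along the fingers, y is the line along which they close (so a half turn about z gives the same grasp; the last joint's range is limited). The gripper opens to 85 mm and grips with 20 to 120 N. Pads are 22 mm wide; open, the fingers measure 114 mm over their backs; the gripper's body (76 mm by 85 mm) begins 54 mm behind the grasp point. The pads swing forward as they close: fully open they stand 13 mm farther back than shut.
Start: joints at [-0.083, 0.124, 1.65, -0, 1.367, -0.083], TCP at [0.65, -0, 0.405] pointing down, gripper open.
Joint ranges: [-2.61, 2.61], [-1.02, 2.33], [0.03, 2.71], [-1.35, 4.49], [0.32, 2.68], [-2.91, 2.91]. Speed limits (rad/s): [2.57, 2.57, 3.14, 3.14, 3.14, 3.14].

## Interface

Orientations are given as a unit quaternion [x, y, z, w].
In Python, from bench import r gives the robot as it stands. The module is installed in compiled form; this text tells all that it offers.
- The arm moves only by the tool jog_arm, never from a script. Its argument "increments" is a list that holds one entry, the list of rows, each a list of 7 numbers: the shift along the tool's x, y, z in mm, then the turn, a rotation vector about the tool's x, y, z in units of 6 degrees (1.0 is 6 degrees), then the opening, from 0 (shut) to 1 (fully open). A call has 1 to 20 rows; each row shifts and turns the commanded pose from where the row before left it, along the tool's axes as they then stand; what a row does not reach is not made up. A row lasts 1/12 s, in which the tool goes at most 41.7 mm and 7.16 degrees, less where a joint would pass 70% of its speed; a pose out of reach is approached as far as the arm can. A call is refused whole if a number of a shift passes 41.7 or a number of a turn 1, either way. A call with a gripper value outside its range is refused whole. The fingers move at their own pace and stop on an object; "force" is the grip in N (left out, the last holds). Time passes only in rows, so rows that do not move let the fingers close. It gives the time, the measured TCP pose, the force, the opening and the grip force at its end, in the units of the state.
- r.sense(): the state, without advancing time (a new reading comes with each control period).
- r.grab_frame(name): name is "scene" or "side" or "wrist"; returns a dict with "img" (384x512x3 uint8, red, green, blue), "mtx" (3x3 intrinsics, pixels), "rvec" (rotation vector, rad) and "tvec" (3), from world to camera coordinates, as OpenCV has them. Camera axes: x right, y down, z forward; pixel columns grow to the right and rows downward; lengths in m; the calibration is good to about 2 mm. A picture is of the moment at which its call begins. There is no depth.
- r.sign_off(): hands the job in; it is judged then, once.
The state is a dict: "time": time; "q": joint angles; "qd": joint speeds; "joint_torque": joint torques, N m; "ee_pos": TCP position; "ee_rot": TCP orientation; "ft_force": force on the tool from outside, world axes, zero at the start; "wrist_torque": the same for the moment, N m; "opening": finger opening in m; "finger_force": force on a finger pad.
Only numpy, scipy, OpenCV 4.12 (cv2) and the standard library are available. Lean on these libraries where they do the work, as an engineer would, in place of code of your own. Each camera call takes 0.05 s, during which the arm holds its last target. There are 200 camera calls.

## Task

Close the open bread-roll warmer: take the lid that fits it (the larger of the two on the cutting board), set it on the well and press it down until it is fully home, its flange flush on the rim all round. Only then move the heat lever beside the well to keep-warm, which is straight up. Leave the small lid, the loaf, the knife and the jam jar where they are.

Things in the scene. Friction and masses are not known exactly. Their poses are not given: they have to be found in the camera images.
- warmer: Roll warmer fixed to the table: black base plate 165 x 285 x 14 mm (x, y, z) with a round open steel well and, on its +y side, a grey control box (115 x 82 mm, top at z = 70 mm) with the heat lever. Origin at the centre of the base's underside; the well's axis is at y = -55 mm, the lever at y = +95 mm. Nothing but the lever stands above 115 mm.
- well_rim (a point): Centre of the well's mouth, level with the top of its rim (115 mm above the table); axes as the warmer's. The well measures 148 mm outside, 124 mm inside.
- seal (a joint): How far (m) the stiff rubber seal ring in the well is pushed down. Starts at 0 to 0.003, its top 8 to 11 mm below the rim, so the lid set on it stands 11 to 14 mm proud. About 9 N (more when fast), pressed down near the lid's middle, pushes lid and seal down; they stay where pushed. 0.014 when the lid is fully home, its flange on the rim.
- lever_hinge (a point): Centre of the lever's hinge, 92 mm above the table; it turns about the warmer's y axis.
- lever_tip (a point): Centre of the black ball (28 mm diameter) at the end of the lever, 85 mm from the hinge, on a steel rod 11 mm thick.
- heat_lever (a joint): Angle of the heat lever, rad: 0 leaning 0.75 rad to the warmer's -x side, 0.75 straight up (keep-warm, the middle, longer mark), 1.5 leaning 0.75 rad to its +x side. Stiff (0.2 N m): it stays where it is left. Starts between 0 and 0.3.
- lid: The warmer's lid, steel, 0.3 to 0.5 kg, lying plug down on the board (top at z = 15 mm). Origin at the centre of the plug's underside, z up. Plug 116 mm in diameter, 22 mm deep, foot chamfered; on it a flange 150 mm in diameter, 7 mm thick; on its axis an upright black round knob, 36 mm in diameter, 36 to 80 mm above the origin. Fully home, the origin is 22 mm below point well_rim.
- small_lid: A smaller lid of the same make (flange 100 mm, knob 28 mm, same heights) on the same board, not for this warmer; leave it. Origin at the centre of its underside.
- loaf: Dark bread loaf, 84 x 200 x 80 mm, on the board beyond the lids; leave it. Origin at the centre of its underside, long axis y.
- knife: Bread knife, 310 mm long, 18 mm high, lying on the table on the robot's side of the board; leave it. Origin at the middle of its underside, long axis y.
- jam_jar: Jam jar, 66 mm in diameter, 95 mm high, just beyond the well; leave it. Origin at the centre of its underside.
Things that resemble listed ones, but are neither listed nor needed, are in the scene too. What is shaped like the lid but blue or brown is not meant.

How it is judged:
By the outcome, as a careful person would: the job done as asked, in the order asked, and still so for the second after the job is handed in, with the robot touching nothing.
It also fails if it takes over 72 s, if anything falls off the work surface, if the arm or the gripper's body presses on something with over 40 N, if the wrist force passes 120 N, or if a joint passes its speed limit or range.

## Working session

There is one attempt and no reset: what is moved stays moved. The work goes in short steps, Python scripts to look and compute and a tool call to move; the robot and the scene stay as the last step left them, time stands still between calls to the robot, and variables do not carry over. Pictures are saved under pics/ and viewed, at most 10 in all, crops included, and the job is handed in when it is done.

Besides the shell and the picture viewer there is one more tool, called after "Call:" as name([rows], argument=value, ...), one row to a line, values as JSON. jog_arm: Moves the arm, as the interface text tells. Its arguments: {"type":"object","properties":{"increments":{"type":"array"},"force":{"type":"number"}},"required":["increments"]}

```bash
mkdir -p pics
cat > h.py <<'E'
import numpy as np, cv2
from bench import r
def grab(n,f):
    d=r.grab_frame(n); cv2.imwrite(f"pics/{f}.png",cv2.cvtColor(d["img"],cv2.COLOR_RGB2BGR))
    np.savez(f"pics/{f}.npz",**d); return d
def load(f): return np.load(f"pics/{f}.npz")
def ray(d,u,v):
    R=cv2.Rodrigues(np.array(d["rvec"]))[0]; t=np.array(d["tvec"]).reshape(3)
    c=-R.T@t; return c, R.T@np.linalg.inv(d["mtx"])@np.array([u,v,1.])
def at_z(d,u,v,z):
    c,w=ray(d,u,v); return c+w*(z-c[2])/w[2]
def proj(d,P):
    return cv2.projectPoints(np.array(P,float).reshape(-1,1,3),np.array(d["rvec"]),np.array(d["tvec"]),np.array(d["mtx"]),None)[0].reshape(-1,2)
E
python3 - <<'E'
from h import *
ds=[grab(n,n+"0") for n in("scene","side","wrist")]
for d in ds: print(ray(d,256,192))
a=[cv2.imread(f"pics/{n}0.png") for n in("scene","side")]
cv2.imwrite("pics/s0.png",cv2.resize(a[0],(768,576)));cv2.imwrite("pics/d0.png",cv2.resize(a[1],(768,576)))
print(r.sense())
E
```

```text
(array([1.17957839, 0.22301393, 0.68135964]), array([-0.75975637, -0.20731977, -0.61635247]))
(array([ 0.13567986, -0.65509615,  0.7041946 ]), array([ 0.36375785,  0.70169078, -0.61265683]))
(array([0.64934379, 0.0808045 , 0.37272371]), array([ 0.0083925 , -0.30532295, -0.9522854 ]))
{'time': 0.15, 'q': array([-8.25557262e-02,  1.24378301e-01,  1.65136378e+00,  4.40646512e-06,
        1.36746163e+00, -8.25897773e-02]), 'qd': array([-0.00142553, -0.00385168, -0.00436224, -0.00014628, -0.00093225,
        0.0004254 ]), 'joint_torque': array([ 3.58459238e-04, -4.24227583e+01, -3.66012383e+01, -4.16494640e-05,
        4.65309960e-03, -1.53378886e-05]), 'ee_pos': array([6.49813761e-01, 1.55626534e-05, 4.03718216e-01]), 'ee_rot': array([ 7.07094829e-01,  7.07118275e-01, -5.19029349e-04, -6.16029448e-04]), 'ft_force': array([0.1439659 , 0.71611569, 0.02733453]), 'wrist_torque': array([ 0.00790496,  0.05373316, -0.02554205]), 'finger_force': 0.0, 'opening': 0.0853725807002955}
```

View pics/s0.png

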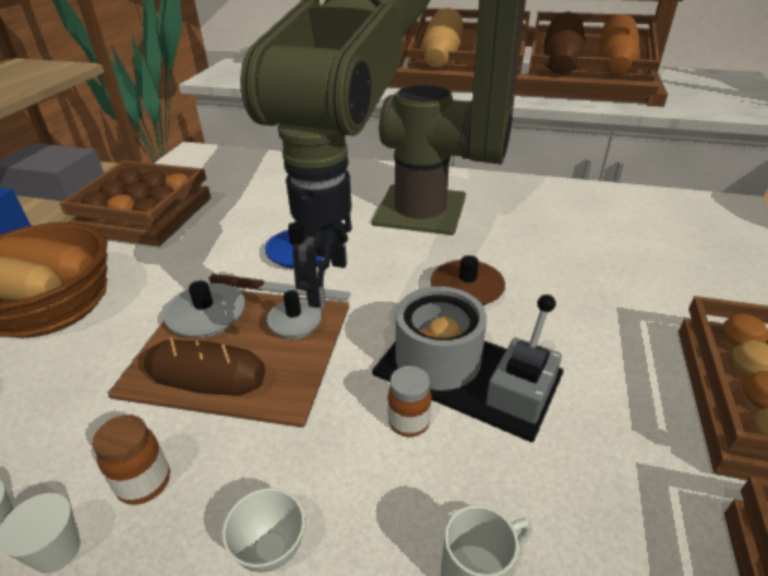

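View pics/d0.png

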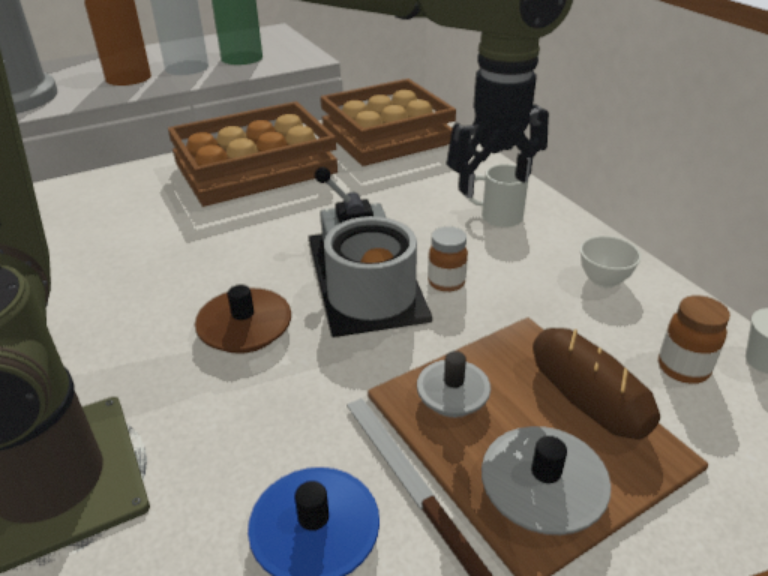

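Scene (768-px view): the look-alikes are the blue lid (290,247), the brown lid (468,280), the small steel lid (293,315) and the large steel lid on the board (203,305). I choose the large steel one. The well mouth is at (440,318) and the lever ball at (547,303). Next is a close crop to check this.

Run:
```python
import cv2, numpy as np
def c(f,x,y): return cv2.resize(cv2.imread(f"pics/{f}.png")[y:y+75,x:x+100],(400,300),interpolation=cv2.INTER_CUBIC)
# origins in raw px
o=np.vstack([np.hstack([c("scene0",90,160),c("side0",315,280)]),np.hstack([c("scene0",258,182),c("side0",197,105)])])
for k in range(0,800,40): cv2.line(o,(k,0),(k,4),(0,0,255),1);cv2.line(o,(k,300),(k,304),(0,0,255),1)
cv2.imwrite("pics/c1.png",o)
```

```text
(no output)
```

View pics/c1.png

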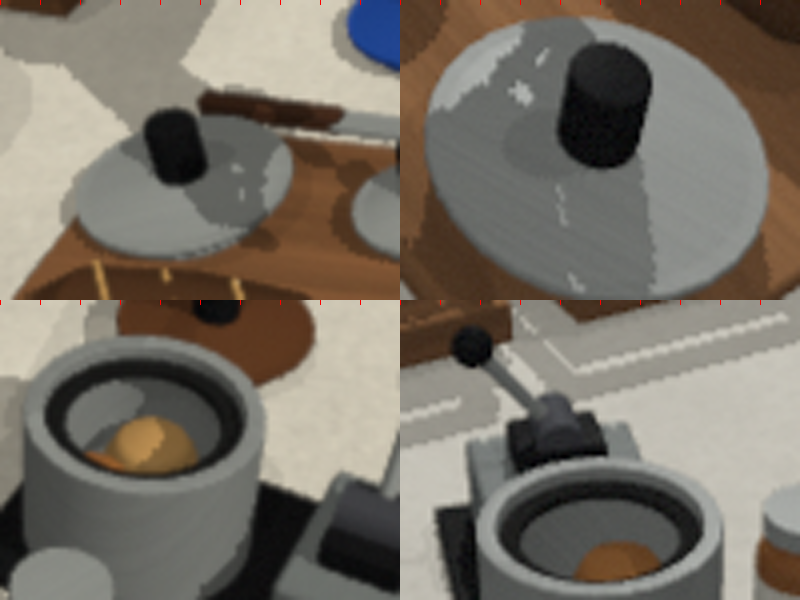

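The crop confirms it. The large steel lid has its knob top at scene raw (132,190) and side raw (367.5,297.5). The well rim is clear in both views, and the lever ball is at side raw (215,117).

Run:
```python
from h import *
from scipy.optimize import least_squares
s,d=load("scene0"),load("side0")
def tri(a,b):
    (c1,w1),(c2,w2)=ray(s,*a),ray(d,*b)
    k=np.linalg.lstsq(np.c_[w1,-w2],c2-c1,rcond=None)[0]
    return (c1+w1*k[0]+c2+w2*k[1])/2, np.linalg.norm(c1+w1*k[0]-c2-w2*k[1])
print("knob z.095",at_z(s,132.2,189.7,.095),at_z(d,367.5,297.5,.095),tri((132.2,189.7),(367.5,297.5)))
print("ball",tri((364.7,202),(215,116.75)))
a=np.linspace(0,2*np.pi,200)
def ext(v,c,z,R):
    p=proj(v,np.c_[c[0]+R*np.cos(a),c[1]+R*np.sin(a),a*0+z]); return p.min(0),p.max(0)
def fit(v,z,R,L,T,Rr,ox,oy,B=None):
    def f(c):
        lo,hi=ext(v,c,z,R); e=[lo[0]-L/4-ox,lo[1]-T/4-oy,hi[0]-Rr/4-ox]
        return e+([hi[1]-B/4-oy] if B else [])
    r_=least_squares(f,[.6,0]); return r_.x,r_.fun.round(2)
print("rim",fit(s,.115,.074,25,36,264,258,182,193),fit(d,.115,.074,77,158,322,197,105))
print("flange",fit(s,.044,.075,76,114,293,90,160),fit(d,.044,.075,25,15,369,315,280))
for n,p in dict(a=(374,372),b=(535,437),c=(562,371)).items(): print(n,at_z(s,p[0]/1.5,p[1]/1.5,.014 if n!='b' else .014))
for p in [(310,235),(331,328),(429,318)]: print(at_z(d,p[0]/1.5,p[1]/1.5,.014))
print("jar",at_z(s,410/1.5,378/1.5,.095),at_z(d,449/1.5,238/1.5,.095))
print("small",at_z(s,291/1.5,296/1.5,.095),at_z(d,455/1.5,358/1.5,.095))
```

```text
knob z.095 [ 0.52629121 -0.30624531  0.095     ] [ 0.52681871 -0.30731453  0.095     ] (array([ 0.52653749, -0.30679049,  0.09487291]), np.float64(0.0011578028996992666))
ball (array([0.51415424, 0.29764848, 0.15906771]), np.float64(0.001039996592063527))
rim (array([0.52528441, 0.13915693]), array([-0.81, -0.52,  0.79,  0.25])) (array([0.52291087, 0.13653477]), array([-0.66, -0.15,  0.66]))
flange (array([ 0.52873649, -0.30432332]), array([-0.28, -0.06,  0.29])) (array([ 0.52650247, -0.30822911]), array([-0.32, -0.07,  0.31]))
a [0.58431545 0.04029937 0.014     ]
b [0.6523687  0.30775687 0.014     ]
c [0.50586222 0.34655661 0.014     ]
[0.49952098 0.34566255 0.014     ]
[0.42505789 0.08496514 0.014     ]
[0.57182393 0.03232232 0.014     ]
jar [0.65527268 0.11696934 0.095     ] [0.65363578 0.1098134  0.095     ]
small [ 0.51739725 -0.12800007  0.095     ] [ 0.50896357 -0.13379889  0.095     ]
```

Call:
jog_arm([
  [[-25.6,-10.25,8,0,0,0,1],[-25.6,-10.25,8,0,0,0,1],[-25.6,-10.25,8,0,0,0,1],[-25.6,-10.25,8,0,0,0,1],[-25.6,-10.25,8,0,0,0,1],[-25.6,-10.25,8,0,0,0,1],[-25.6,-10.25,8,0,0,0,1],[-25.6,-10.25,8,0,0,0,1],[-25.6,-10.25,8,0,0,0,1],[-25.6,-10.25,8,0,0,0,1],[-25.6,-10.25,8,0,0,0,1],[-25.6,-10.25,8,0,0,0,1],[0,0,0,0,0,0,1],[0,0,0,0,0,0,1]],
], force=60)

```text
time: 1.32
ee_pos: [0.5262, -0.3081, 0.3076]
ee_rot: [0.708, 0.706, -0.0, -0.001]
ft_force: [0.6, 1.5, -0.1]
opening: 0.0854
finger_force: 0.0
```

Run:
```python
from h import *
w=grab("wrist","w1"); s=r.sense(); print(s["ee_pos"],s["ee_rot"],s["time"])
im=cv2.resize(cv2.imread("pics/w1.png"),(768,576))
P=[[.527,-.307,.095],[.527,-.307,.044]]
print(proj(w,P)*1.5)
for p in proj(w,P)*1.5: cv2.drawMarker(im,tuple(int(x) for x in p),(0,0,255),0,12)
cv2.imwrite("pics/w1b.png",im)
```

```text
[ 0.52676748 -0.30736456  0.30828213] [ 7.07509962e-01  7.06703160e-01  1.22024409e-04 -5.31913387e-04] 1.3667
[[382.82231101 334.37990288]
 [382.29870415 297.24559949]]
```

View pics/w1b.png

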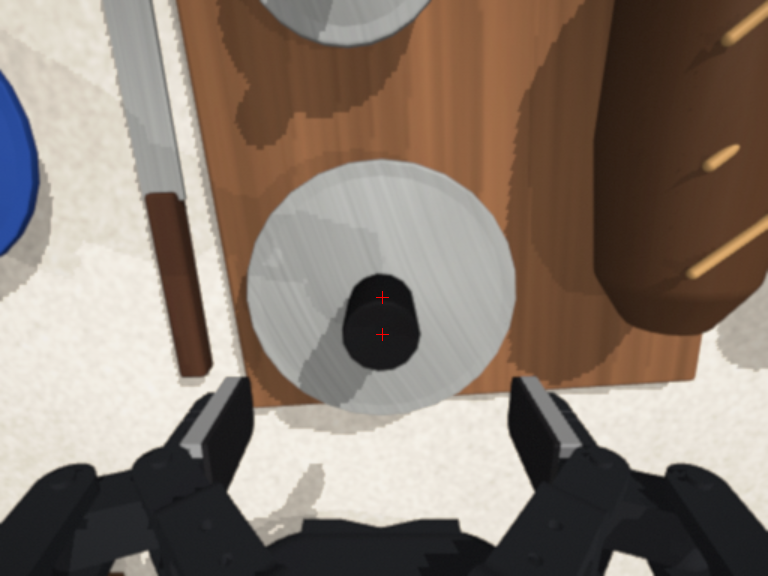

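The wrist view shows the knob top at about (381,332), against a predicted (383,334). The knob is centred between the pads, so I descend and grip.

Call:
jog_arm([
  [[0,0,13,0,0,0,1],[0,0,13,0,0,0,1],[0,0,13,0,0,0,1],[0,0,13,0,0,0,1],[0,0,13,0,0,0,1],[0,0,13,0,0,0,1],[0,0,0,0,0,0,1],[0,0,0,0,0,0,0],[0,0,0,0,0,0,0],[0,0,0,0,0,0,0],[0,0,0,0,0,0,0],[0,0,0,0,0,0,0],[0,0,0,0,0,0,0],[0,0,0,0,0,0,0],[0,0,0,0,0,0,0],[0,0,0,0,0,0,0]],
], force=80)

```text
time: 2.7
ee_pos: [0.5275, -0.3077, 0.2322]
ee_rot: [0.707, 0.707, 0.0, 0.001]
ft_force: [1.3, -0.7, 5.4]
opening: 0.0348
finger_force: 80.2
```

Call:
jog_arm([
  [[0,0,-5,0,0,0,0],[0,0,-10,0,0,0,0],[0,0,-15,0,0,0,0],[0,0,-20,0,0,0,0],[0,0,-20,0,0,0,0],[0,0,-20,0,0,0,0],[0,0,-20,0,0,0,0],[0,0,-15,0,0,0,0],[0,0,-10,0,0,0,0],[0,0,-5,0,0,0,0],[0,0,0,0,0,0,0]],
])

```text
time: 3.62
ee_pos: [0.527, -0.3072, 0.3716]
ee_rot: [0.707, 0.707, 0.0, 0.001]
ft_force: [0.4, 0.2, -3.2]
opening: 0.0342
finger_force: 79.9
```

Call:
jog_arm([
  [[5,0,0,0,0,0,0],[15,0,0,0,0,0,0],[25,0,0,0,0,0,0],[30,0,0,0,0,0,0],[30,0,0,0,0,0,0],[30,0,0,0,0,0,0],[30,0,0,0,0,0,0],[30,0,0,0,0,0,0],[30,0,0,0,0,0,0],[30,0,0,0,0,0,0],[30,0,0,0,0,0,0],[30,0,0,0,0,0,0],[30,-2,0,0,0,0,0],[30,-2,0,0,0,0,0],[30,0,0,0,0,0,0],[20,0,0,0,0,0,0],[15,0,0,0,0,0,0],[5,0,0,0,0,0,0],[0,0,0,0,0,0,0],[0,0,0,0,0,0,0]],
])

```text
time: 5.28
ee_pos: [0.5225, 0.1379, 0.3699]
ee_rot: [0.707, 0.707, -0.001, -0.0]
ft_force: [-0.6, 0.0, -3.7]
opening: 0.0345
finger_force: 80.0
```

Run:
```python
from h import *
s=r.sense(); print(s["ee_pos"],s["ee_rot"],s["time"],s["ft_force"],s["opening"])
grab("scene","s2");grab("side","d2")
def c(f,x,y): return cv2.resize(cv2.imread(f"pics/{f}.png")[y:y+150,x:x+100],(400,600),interpolation=cv2.INTER_CUBIC)
o=np.hstack([c("scene0" if 0 else "s2",245,125),c("d2",195,60)])
for k in range(0,800,40): cv2.line(o,(k,0),(k,4),(0,0,255),1)
cv2.imwrite("pics/c2.png",o)
```

```text
[0.52247242 0.13786724 0.36985558] [ 7.06849418e-01  7.07363525e-01 -8.00611831e-04 -3.20003395e-04] 5.2833 [-0.60070226  0.01173594 -3.68643535] 0.034493512066366014
```

View pics/c2.png

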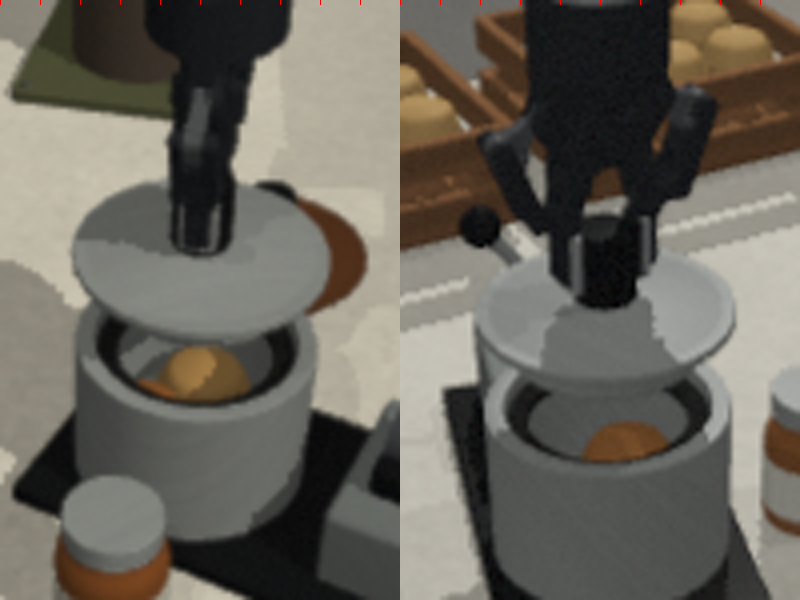

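The lid hangs level above the well, gripped by its knob. I compare the flange centre with the rim centre using the left and right edges in both views.

Run:
```python
from h import *
from scipy.optimize import least_squares
s,d=load("s2"),load("d2"); a=np.linspace(0,2*np.pi,400)
def mid(v,c,z,R):
    u=proj(v,np.c_[c[0]+R*np.cos(a),c[1]+R*np.sin(a),a*0+z])[:,0]; return (u.min()+u.max())/2, u.max()-u.min()
def fit(z,R,S,D):
    S=np.array(S)/4+245; D=np.array(D)/4+195
    x=least_squares(lambda c:[mid(s,c,z,R)[0]-S.mean(),mid(d,c,z,R)[0]-D.mean()],[.52,.14]).x
    print(x, mid(s,x,z,R)[1],np.ptp(S),mid(d,x,z,R)[1],np.ptp(D))
fit(.182,.075,(72,330),(74,335)); fit(.115,.074,(76,317),(89,332))
p=proj(s,[.5635,.283,.092]),proj(d,[.5635,.283,.092]);print(p)
```

```text
[0.52347571 0.13795585] 65.20113535552025 64.5 65.89656298354183 65.25
[0.52634382 0.1393603 ] 61.40449653492118 60.25 62.37989912147208 60.75
(array([[352.45659908, 236.94944518]]), array([[235.75644253, 137.09250684]]))
```

Call:
jog_arm([
  [[0.5,1,4,0,0,0,0],[0.5,1,6,0,0,0,0],[0,0,8,0,0,0,0],[0,0,8,0,0,0,0],[0,0,6,0,0,0,0],[0,0,4,0,0,0,0],[0,0,3,0,0,0,0],[0,0,2,0,0,0,0],[0,0,2,0,0,0,0],[0,0,0,0,0,0,0]],
])

```text
time: 6.22
ee_pos: [0.525, 0.1388, 0.3275]
ee_rot: [0.707, 0.707, -0.0, -0.0]
ft_force: [0.4, 0.9, -2.6]
opening: 0.0341
finger_force: 80.0
```

Call:
jog_arm([
  [[0,0,1,0,0,0,0],[0,0,1,0,0,0,0],[0,0,1,0,0,0,0],[0,0,1,0,0,0,0],[0,0,1,0,0,0,0],[0,0,0,0,0,0,0]],
])

```text
time: 6.72
ee_pos: [0.5251, 0.1388, 0.3239]
ee_rot: [0.707, 0.707, 0.0, 0.0]
ft_force: [-3.1, 0.5, 3.8]
opening: 0.0346
finger_force: 80.7
```

Call:
jog_arm([
  [[0,0,1,0,0,0,0],[0,0,1,0,0,0,0],[0,0,1,0,0,0,0],[0,0,1,0,0,0,0],[0,0,0,0,0,0,0]],
])

```text
time: 7.13
ee_pos: [0.5251, 0.1389, 0.3201]
ee_rot: [0.707, 0.707, 0.0, 0.0]
ft_force: [-4.4, -0.7, 5.7]
opening: 0.0344
finger_force: 80.8
```

Call:
jog_arm([
  [[0,0,1,0,0,0,0],[0,0,1,0,0,0,0],[0,0,1,0,0,0,0],[0,0,1,0,0,0,0],[0,0,0,0,0,0,0]],
])

```text
time: 7.55
ee_pos: [0.5251, 0.1388, 0.3161]
ee_rot: [0.707, 0.707, 0.0, 0.0]
ft_force: [-4.4, -0.8, 4.9]
opening: 0.0341
finger_force: 80.8
```

Call:
jog_arm([
  [[0,-1,0,0,0,0,0],[0,0,1,0,0,0,0],[0,0,1,0,0,0,0],[0,0,1,0,0,0,0],[0,0,1,0,0,0,0],[0,0,0,0,0,0,0]],
])

```text
time: 8.05
ee_pos: [0.5246, 0.1388, 0.3123]
ee_rot: [0.707, 0.707, 0.001, 0.001]
ft_force: [-0.7, 0.0, 4.3]
opening: 0.0343
finger_force: 81.1
```

Call:
jog_arm([
  [[0,0,1,0,0,0,0],[0,0,1,0,0,0,0],[0,0,0,0,0,0,0]],
])

```text
time: 8.3
ee_pos: [0.5246, 0.1388, 0.3103]
ee_rot: [0.707, 0.707, 0.001, 0.001]
ft_force: [-1.0, 0.1, 5.2]
opening: 0.0343
finger_force: 81.1
```

Call:
jog_arm([
  [[0,0,0.7,0,0,0,0],[0,0,0.7,0,0,0,0],[0,0,0,0,0,0,0]],
])

```text
time: 8.55
ee_pos: [0.5247, 0.1388, 0.3102]
ee_rot: [0.707, 0.707, 0.001, 0.001]
ft_force: [-4.4, -1.2, 10.8]
opening: 0.0343
finger_force: 81.7
```

Call:
jog_arm([
  [[0,0,0.7,0,0,0,0],[0,0,0.7,0,0,0,0],[0,0,0,0,0,0,0]],
])

```text
time: 8.8
ee_pos: [0.5248, 0.1389, 0.3101]
ee_rot: [0.707, 0.707, 0.001, 0.001]
ft_force: [-8.2, -2.4, 17.9]
opening: 0.0344
finger_force: 82.6
```

The force rises while z holds at 0.310, so the lid has bottomed out. I press a little harder, unload, release and rise.

Call:
jog_arm([
  [[0,0,0.8,0,0,0,0],[0,0,0.7,0,0,0,0],[0,0,0,0,0,0,0],[0,0,-1.5,0,0,0,0],[0,0,-1.5,0,0,0,0],[0,0,-0.5,0,0,0,0],[0,0,0,0,0,0,0]],
])

```text
time: 9.38
ee_pos: [0.5247, 0.1388, 0.3102]
ee_rot: [0.707, 0.707, 0.001, 0.001]
ft_force: [-1.6, -0.0, 9.0]
opening: 0.0343
finger_force: 81.3
```

Call:
jog_arm([
  [[0,0,0,0,0,0,0.7],[0,0,0,0,0,0,1],[0,0,0,0,0,0,1],[0,0,0,0,0,0,1],[0,0,0,0,0,0,1],[0,0,0,0,0,0,1],[0,0,-5,0,0,0,1],[0,0,-10,0,0,0,1],[0,0,-15,0,0,0,1],[0,0,-20,0,0,0,1],[0,0,-20,0,0,0,1],[0,0,-20,0,0,0,1],[0,0,-20,0,0,0,1],[0,0,-20,0,0,0,1],[0,0,0,0,0,0,1]],
])

```text
time: 10.63
ee_pos: [0.5246, 0.1389, 0.4445]
ee_rot: [0.707, 0.707, 0.004, 0.003]
ft_force: [1.4, -0.1, 0.9]
opening: 0.0854
finger_force: 0.0
```

Run:
```python
from h import *
s=r.sense(); print(s["ee_pos"],s["ee_rot"],s["time"],s["ft_force"],s["opening"])
S=grab("scene","s3");D=grab("side","d3");
def c(f,x,y): return cv2.resize(cv2.imread(f"pics/{f}.png")[y:y+150,x:x+100],(400,600),interpolation=cv2.INTER_CUBIC)
o=np.hstack([c("s3",255,145),c("d3",195,75)])
for k in range(0,800,40): cv2.line(o,(k,0),(k,4),(0,0,255),1)
cv2.imwrite("pics/c3.png",o)
k=[.5248,.1389,.173]; print((proj(S,k)-[255,145])*4,(proj(D,k)-[195,75])*4+[400,0])
```

```text
[0.52464121 0.1388901  0.44450486] [0.70708017 0.70711593 0.00401383 0.00292966] 10.6333 [ 1.40596775 -0.11644871  0.85741055] 0.08543009210576932
[[160.36647411 180.59059975]] [[606.30410235 256.31723912]]
```

View pics/c3.png

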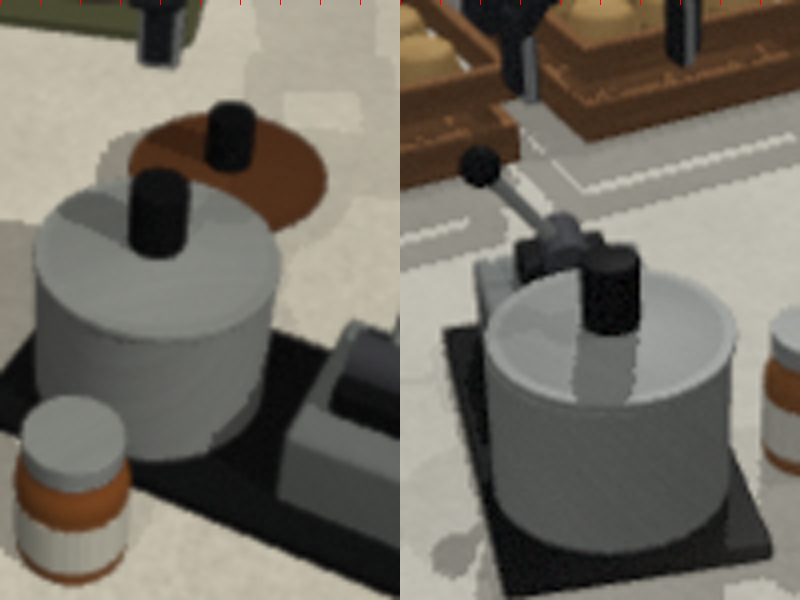

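Scene crop: the lid sits flush, with its knob top at about (160,180), as predicted. Side crop: the knob top is at about (610,257), and the flange meets the rim all round with no dark gap. The lever ball is at side raw (215,116). Next I go above the ball, turn 15° and descend.

Call:
jog_arm([
  [[10,-1,0,0,0,0,1],[20,-1,0,0,0,0,1],[25,-2,0,0,0,0,1],[25,-2,0,0,0,0,1],[25,-2,0,0,0,0,1],[25,-1,0,0,0,0,1],[19,-1,0,0,0,0,1],[10,-1,0,0,0,0,1],[0,0,0,0,0,0.5,1],[0,0,0,0,0,0.5,1],[0,0,0,0,0,0.5,1],[0,0,0,0,0,0.5,1],[0,0,0,0,0,0.5,1],[0,0,20,0,0,0,1],[0,0,20,0,0,0,1],[0,0,0,0,0,0,1],[0,0,0,0,0,0,1]],
])

```text
time: 12.15
ee_pos: [0.5125, 0.2976, 0.3954]
ee_rot: [0.793, 0.609, -0.002, -0.001]
ft_force: [-0.0, -0.4, 0.2]
opening: 0.0853
finger_force: 0.0
```

Run:
```python
from h import *
from scipy.spatial.transform import Rotation as R
s=r.sense(); print(s["ee_pos"],s["time"],s["ft_force"]); M=R.from_quat(s["ee_rot"]).as_matrix(); print(M.round(3))
W=grab("wrist","w4"); im=cv2.imread("pics/w4.png"); im=cv2.resize(im,(768,576))
h=np.array([.5635,.283,.092]);
for P,c in(([.514,.298,.159],(0,0,255)),(h,(255,0,0)),(h+[0,0,.085],(0,255,0))):
    p=proj(W,P)[0]*1.5; print(p); cv2.drawMarker(im,tuple(int(x) for x in p),c,0,12)
cv2.imwrite("pics/w4b.png",im)
```

```text
[0.51245272 0.29755095 0.39544516] 12.15 [-0.02443562 -0.38891787  0.22713093]
[[ 0.259  0.966 -0.005]
 [ 0.966 -0.259 -0.002]
 [-0.003 -0.004 -1.   ]]
[384.97501722 313.43764442]
[465.05645324 277.97138051]
[498.24785967 331.25071624]
```

View pics/w4b.png

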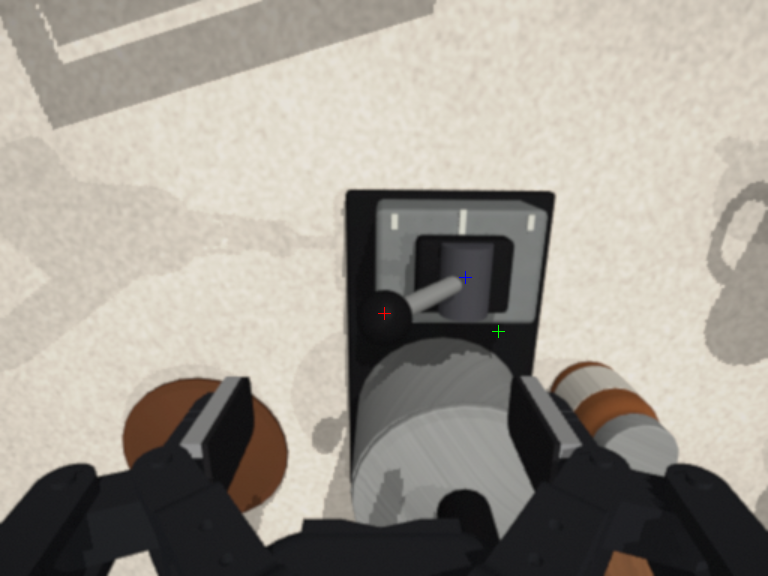

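The wrist view shows the ball at (385,315) and the hinge at (466,278), both on my projected marks. I descend and grip gently.

Call:
jog_arm([
  [[0,1,15,0,0,0,1],[0,0,15,0,0,0,1],[0,0,15,0,0,0,1],[0,0,15,0,0,0,1],[0,0,12,0,0,0,1],[0,0,6,0,0,0,1],[0,0,0,0,0,0,1],[0,0,0,0,0,0,0],[0,0,0,0,0,0,0],[0,0,0,0,0,0,0],[0,0,0,0,0,0,0],[0,0,0,0,0,0,0],[0,0,0,0,0,0,0],[0,0,0,0,0,0,0],[0,0,0,0,0,0,0]],
], force=25)

```text
time: 13.45
ee_pos: [0.5137, 0.2978, 0.321]
ee_rot: [0.793, 0.609, -0.0, -0.0]
ft_force: [-4.8, -0.0, 4.4]
opening: 0.0269
finger_force: 25.0
```

Call:
jog_arm([
  [[0,3.8,-2.6,0,0,0,0],[0,3.8,-2.6,0,0,0,0],[0,4.1,-2.2,0,0,0,0],[0,4.1,-2.2,0,0,0,0],[0,4.3,-1.8,0,0,0,0],[0,4.3,-1.7,0,0,0,0],[0,4.5,-1.3,0,0,0,0],[0,4.5,-1.2,0,0,0,0],[0,4.5,-0.8,0,0,0,0],[0,4.6,-0.7,0,0,0,0],[0,4.6,-0.3,0,0,0,0],[0,4.6,-0.2,0,0,0,0],[0,0,0,0,0,0,0],[0,0,0,0,0,0,0]],
])

```text
time: 14.62
ee_pos: [0.5636, 0.2847, 0.3389]
ee_rot: [0.793, 0.609, -0.0, -0.001]
ft_force: [-5.1, 1.5, 6.4]
opening: 0.0261
finger_force: 25.4
```

Run:
```python
from h import *
s=r.sense(); print(s["ee_pos"],s["time"],s["ft_force"],s["wrist_torque"],s["opening"])
e=s["ee_pos"][:2]-[.5635,.283]; print("along x',y' mm",1e3*e@[.966,-.259],1e3*e@[.259,.966])
```

```text
[0.56363617 0.28469449 0.33890359] 14.6167 [-5.14629695  1.46368881  6.4371511 ] [0.29896497 1.17327938 0.0233999 ] 0.026075118371288113
along x',y' mm -0.30733316796885274 1.6721498735194393
```

Call:
jog_arm([
  [[0,0,0,0,0,0,0.5],[0,0,0,0,0,0,1],[0,0,0,0,0,0,1],[0,0,0,0,0,0,1],[0,0,0,0,0,0,1],[0,0,0,0,0,0,1],[0,0,-5,0,0,0,1],[0,0,-10,0,0,0,1],[0,0,-15,0,0,0,1],[0,0,-20,0,0,0,1],[0,0,-20,0,0,0,1],[0,0,-20,0,0,0,1],[0,0,-20,0,0,0,1],[0,0,0,0,0,0,1],[0,0,0,0,0,0,1]],
])

```text
time: 15.87
ee_pos: [0.564, 0.2842, 0.4508]
ee_rot: [0.793, 0.609, 0.003, 0.001]
ft_force: [-0.4, 1.0, 0.4]
opening: 0.0854
finger_force: 0.0
```

Run:
```python
from h import *
s=r.sense(); print(s["ee_pos"],s["time"],s["ft_force"])
S,D,W=grab("scene","s5"),grab("side","d5"),grab("wrist","w5")
def c(f,x,y,w,h,k): return cv2.resize(cv2.imread(f"pics/{f}.png")[y:y+h,x:x+w],(w*k,h*k),interpolation=cv2.INTER_CUBIC)
o=np.hstack([np.vstack([c("s5",330,180,60,75,4),c("d5",195,90,60,75,4)]),c("w5",180,80,140,150,4)])
cv2.imwrite("pics/c5.png",o); 
b=[.5635,.283,.177]
print((proj(S,b)-[330,180])*4,(proj(D,b)-[195,90])*4+[0,300],(proj(W,[b,[.5635,.283,.092]])-[180,80])*4+[240,0])
```

```text
[0.56404399 0.28419391 0.4507799 ] 15.8667 [-0.357499    1.01201142  0.43631102]
[[113.93742051 115.83674159]] [[157.89995867 372.93657614]] [[535.36701004 470.41995015]
 [534.79579411 372.64178721]]
```

View pics/c5.png

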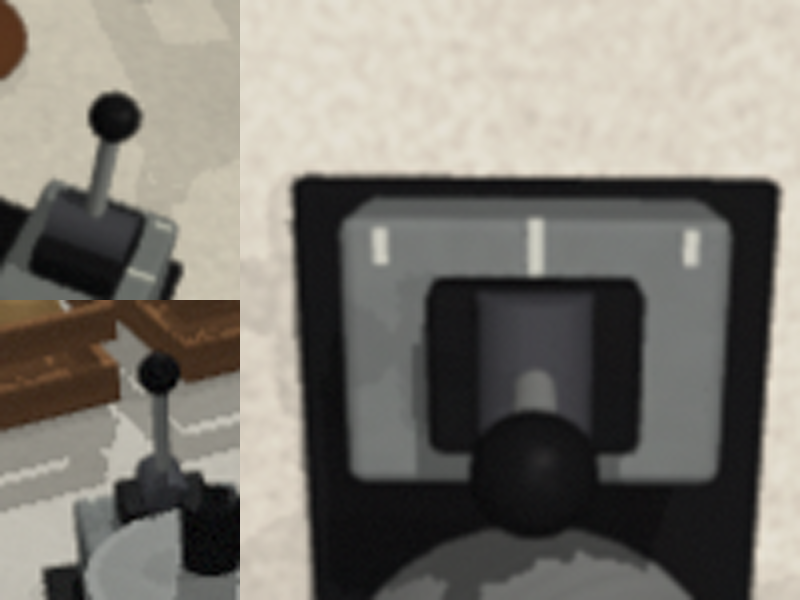

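The lever is upright: in the wrist view the ball (535,473), the middle mark (536,245) and the hinge (535,372) are in line, and the ball also matches its projected place in the scene and side views. The arm is clear of everything, so I hand in.

```bash
python3 -c "
from bench import r; print(r.sign_off())"
```

```text
the job is handed in; nothing more can be done
None
```

The large lid is pressed fully home on the well, the lever was then set straight up to keep-warm, and the job is handed in at about 16 s; the sign-off returned no verdict.

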